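# Stand a parts magazine in the tip-up feeder

## Task

Load the long parts magazine that lies on the feeder's bed: first slide it end-on, fully home, into the holder cup while the cup is still lying down, then tip the cup up until it stops, so that the magazine stands upright in it. Leave the loose things around the feeder (the short magazine, tape roll, tweezers and jar) where they are.

Things in the scene. Friction and masses are not known exactly. Their poses are not given: they have to be found in the camera images.
- feeder: Fixed feeder base: aluminium plate 125 x 475 x 3 mm, long along y. Origin on the bench surface; z up, +y = loading direction, +x = away from the robot. Raised dark rubber bed x -75..50, y -225..33, top z 8 mm. Two hinge cheeks 70 mm apart overall, y 115..155, up to z 48 mm. A slanted lead-in plate by the mouth, y 0..30, x -20..0, top z 22 mm, guides inward.
- fence (a point): Middle of the guiding face (looks to feeder -x) of the straight fence along the bed's far side: feeder x +33, y -87.5, z 8 mm (at bed level); the fence runs 112 mm either way along y, 14 mm high. A magazine flat against it (its centreline at feeder x +20 mm) is in line with the cup. Feeder axes.
- magazine: The long parts magazine: loose straight rectangular aluminium bar 180 mm long (its y axis), 26 mm wide (x), 20 mm high (z), black end plugs, a dark slot along its top, 0.11 to 0.23 kg. Origin at the centre of its underside. Starts lying on the bed, away from the fence, turned by up to about 0.3 rad; both ends are alike.
- magazine_mid (a point): Centre of the long magazine's body, 90 mm from each end; axes as magazine.
- holder (a joint): Angle of the tip-up holder: 0 = cup lying, mouth towards the bed; 1.50 = upright (4 degrees short of plumb), mouth up, at its stop. It has a stiff friction hinge (about 0.35 N m) and stays where it is left. Starts at 0.
- hinge (a point): Hinge axis of the holder, fixed on the feeder at x +20, y +135, z +30 mm; the axis runs along the feeder's x. Feeder axes.
- cup_floor (a point): Centre of the inner floor of the holder's grey rectangular cup: inside 33 wide x 27 high x 90 mm deep, walls 3 mm. Moves with the holder; while lying its axes equal the feeder's (y from mouth to floor), its lower inside face is 7 mm and its outer top 37 mm above the bench. Fully home, the magazine's centre is 90 mm from here along -y and half of it stands out of the cup.
- cup_mouth (a point): Centre of the cup's mouth, 90 mm from its floor; moves with the holder.
- paddle (a point): Face centre of the steel paddle (46 wide, 32 along the lever, 6 mm thick) on the holder's lever. Cup lying: the lever stands upright, top 132 mm above the bench, the face looks to feeder -y, 86 mm above the hinge and 5 mm to its -y side. Push it along +y then down in an arc about the hinge to tip the cup up; at the stop it lies about level, face up, 40 mm above the bench. Moves with the holder.
- short_magazine_mid (a point): Bystander: centre of the short magazine, the same bar but 110 mm long, lying on the bench on the robot's side of the holder.
- tape_roll: Bystander: tape roll, ring 70 mm across and 22 mm high lying on the bench behind the fence; origin at the centre of its underside.
- tweezers: Bystander: flat steel tweezers 130 mm long with black grips, lying on the bench behind the holder; origin near their middle, on the underside.
- jar: Bystander: small amber jar 52 mm across, 70 mm high, standing behind the fence near the bed's loading end; origin at the centre of its underside.
There are look-alikes about, which are no part of the job. Leave any turquoise look-alike of the magazine alone.

How it is judged:
On the way:
1. the long magazine lies fully home in the cup (end within 7 mm of the cup's floor) while the cup is still lying (tipped less than 0.2 rad) (y of magazine_mid in the frame of cup_floor above -0.097 m and x of magazine_mid in the frame of cup_floor between -0.009 and 0.009 m and z of magazine_mid in the frame of cup_floor between -0.009 and 0.009 m and angle between the y axis of magazine and the y axis of cup_floor, either way round below 0.12 rad and value of joint holder below 0.2 rad), for 0.2 s.
At the end, for the whole second after the job is handed in: The holder is tipped up to its stop (over 1.43 rad; the stop is at 1.50) and the long magazine stands in it at rest: its lower end within 7 mm of the cup's floor, centred within 9 mm and parallel to the cup within 0.12 rad (y of magazine_mid in the frame of cup_floor above -0.097 m and x of magazine_mid in the frame of cup_floor between -0.009 and 0.009 m and z of magazine_mid in the frame of cup_floor between -0.009 and 0.009 m and angle between the y axis of magazine and the y axis of cup_floor, either way round below 0.12 rad and value of joint holder above 1.43 rad and linear speed of magazine below 0.05 m/s and velocity of joint holder between -0.05 and 0.05 rad/s); the robot touches nothing.
It fails at once if the short magazine moved more than 25 mm (distance of short_magazine_mid from where it was at the start of the episode above 0.025 m).
It fails at once if the tape roll moved more than 25 mm (distance of tape_roll from where it was at the start of the episode above 0.025 m).
It fails at once if the tweezers moved more than 25 mm (distance of tweezers from where it was at the start of the episode above 0.025 m).
It fails at once if the jar moved more than 25 mm (distance of jar from where it was at the start of the episode above 0.025 m).
It also fails if it takes over 61 s, if anything falls off the work surface, if the arm or the gripper's body presses on something with over 40 N, if the wrist force passes 120 N, or if a joint passes its speed limit or range.

## Robot

A 7-joint arm with a two-finger parallel gripper is mounted at the origin on the work surface. World frame = base frame: x ahead of the robot, y to its left, z up, the work surface at z = 0. Lengths are in m, angles in rad, forces in N, time in s.
With the tool pointing down it reaches from about 0.4 to 0.875 m from the base axis. Payload 6.5 kg.
Tool frame: the origin (TCP) lies on the centre line of the jaws, within the pads' length; the fingertips stand 17 mm ahead of it and the grasp point (between the pads) lies 2 mm behind it (bot.tips_ahead is the distance from the TCP to the fingertips, in m); z points along the fingers, y is the line along which they close (so a half turn about z gives the same grasp; the last joint's range is limited). The gripper opens to 85 mm and grips with 20 to 120 N. Pads are 22 mm wide; open, the fingers measure 114 mm over their backs; the gripper's body (76 mm by 85 mm) begins 54 mm behind the grasp point. The pads swing forward as they close: fully open they stand 13 mm farther back than shut.
Start: joints at [-1.222, 0.536, -0.004, 1.538, 0.003, 1.067, -0.071], TCP at [0.262, 0.595, 0.248] pointing down, gripper open.
Joint ranges: [-2.7, 2.7], [-0.37, 2.16], [-1.27, 1.26], [0.24, 2.4], [-1.31, 4.45], [0.19, 1.91], [-2.76, 2.76]. Speed limits (rad/s): [2.39, 2.39, 3.14, 3.14, 3.14, 3.14, 3.14].

## Interface

Orientations are given as a unit quaternion [x, y, z, w].
In Python, from plant import bot, capture, camera_info, close_job gives the robot as it stands. The module is installed in compiled form; this text tells all that it offers.
- The arm moves only by the tool jog_arm, never from a script. Its argument "targets" is a list of rows, each an object with "hand": the finger opening in mm, from 0 to 85.4; "linear": the shift along the tool's x, y, z in mm, a list of three; "yaw": the turn about the tool's z in rad. A call has 1 to 12 rows; each row is the pose to reach, as a shift and turn from the pose commanded when the call began, along the tool's axes at that moment; what a row does not reach only later rows make up. A row lasts 1/10 s, in which the tool goes at most 50 mm and 8.59 degrees, less where a joint would pass 70% of its speed; a pose out of reach is approached as far as the arm can. A call with a gripper value outside its range is refused whole. The fingers move at their own pace and stop on an object; the grip force is fixed at half the most. Time passes only in rows, so rows that repeat a pose let the fingers close. It gives the time, the measured TCP pose, the force, the opening and the grip force at its end, in the units of the state.
- bot.get_state(): the state, without advancing time (a new reading comes with each control period).
- capture(name): name is "scene" or "top" or "wrist"; returns (picture, depth): 384x512x3 uint8, red, green, blue; 384x512 float32, m along the optical axis (not along the pixel's ray), 0 where there is no reading.
- camera_info(name): a dict with "fovy" (degrees; the focal length in pixels is half the picture's height over the tangent of half this angle, whatever the lens; pixels are square), "cx", "cy" (the principal point, pixels), "camera_from_world" (4x4, takes a point from world to camera coordinates). Camera axes: x right, y down, z forward; pixel columns grow to the right and rows downward; lengths in m; the calibration is good to about 2 mm. A picture is of the moment at which its call begins: read the wrist's pose just before it. camera_info takes no time and is no camera call; for the wrist camera it gives the pose at the moment of the call.
- close_job(): hands the job in; it is judged then, once.
The state is a dict: "time": time; "joint_positions": joint angles; "qd": joint speeds; "joint_torque": joint torques, N m; "eef_pos": TCP position; "orientation": TCP orientation; "contact_force": force on the tool from outside, world axes, zero at the start; "ft_torque": the same for the moment, N m; "width": finger opening in m; "grip_force": force on a finger pad.
Only numpy, scipy, OpenCV 4.12 (cv2) and the standard library are available. Lean on these libraries where they do the work, as an engineer would, in place of code of your own. Each camera call takes 0.05 s, during which the arm holds its last target. There are 200 camera calls.

## Working session

There is one attempt and no reset: what is moved stays moved. The work goes in short steps, Python scripts to look and compute and a tool call to move; the robot and the scene stay as the last step left them, time stands still between calls to the robot, and variables do not carry over. Pictures are saved under pics/ and viewed, at most 10 in all, crops included, and the job is handed in when it is done.

Besides the shell and the picture viewer there is one more tool, called as name(argument=value, ...) on one line, values as JSON. jog_arm: Moves the arm, as the interface text tells. Its arguments: {"type":"object","properties":{"targets":{"type":"array","items":{"type":"object","properties":{"hand":{"type":"number"},"linear":{"type":"array","items":{"type":"number"}},"yaw":{"type":"number"}}}}},"required":["targets"]}

```bash
mkdir -p pics; cat > h.py <<'E'
import numpy as np, cv2
from plant import bot, capture, camera_info, close_job
def K(n):
    c=camera_info(n); f=192/np.tan(np.radians(c["fovy"])/2)
    return f,c["cx"],c["cy"],np.array(c["camera_from_world"])
def ray(n,u,v,z):
    f,cx,cy,T=K(n); W=np.linalg.inv(T); d=W[:3,:3]@np.array([(u-cx)/f,(v-cy)/f,1]); o=W[:3,3]
    return o+d*(z-o[2])/d[2]
def proj(n,p):
    f,cx,cy,T=K(n); q=T[:3,:3]@np.array(p)+T[:3,3]; return f*q[0]/q[2]+cx,f*q[1]/q[2]+cy
def cloud(n,dep):
    f,cx,cy,T=K(n); W=np.linalg.inv(T); v,u=np.mgrid[:384,:512]
    P=np.stack([(u-cx)/f*dep,(v-cy)/f*dep,dep],-1); return P@W[:3,:3].T+W[:3,3]
E
python3 - <<'E'
from h import *
for n in("scene","top"):
    p,d=capture(n); cv2.imwrite(f"pics/{n}0.png",p[...,::-1]); np.savez(f"{n}0.npz",p=p,d=d)
    print(n,K(n))
s=bot.get_state(); print(s["time"],s["eef_pos"],s["orientation"],bot.tips_ahead)
E
```

```text
scene (np.float64(450.81339032845943), 259.1778088659715, 195.02911763390662, array([[ 0.45491406,  0.89033044,  0.01910222, -0.15264465],
       [ 0.58252084, -0.28127719, -0.76259597, -0.20132331],
       [-0.67358939,  0.35804307, -0.64659299,  1.63687149],
       [ 0.        ,  0.        ,  0.        ,  1.        ]]))
top (np.float64(455.44644482959916), 257.5953886771678, 202.8223209458379, array([[ 0.01221487, -0.99991606, -0.00432022, -0.06261247],
       [-0.99175814, -0.0115639 , -0.12760119,  0.43901638],
       [ 0.12754052,  0.00584325, -0.99181615,  1.33082312],
       [ 0.        ,  0.        ,  0.        ,  1.        ]]))
0.1 [0.26173095 0.5943786  0.2474851 ] [ 2.05895389e-01  9.78573688e-01 -7.83386332e-04 -1.13325771e-04] 0.017
```

View pics/scene0.png

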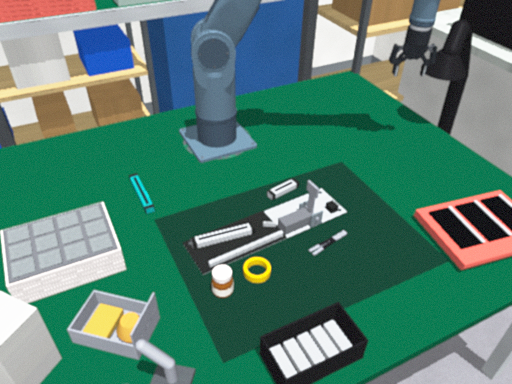

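View pics/top0.png

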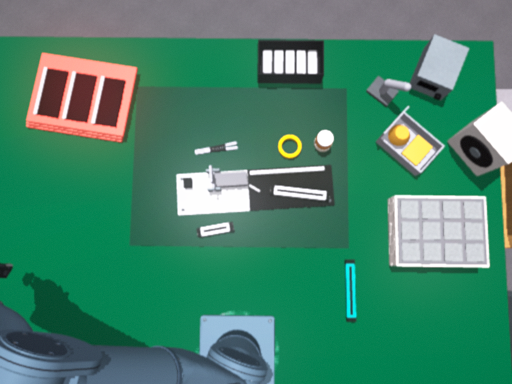

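The scene view shows the feeder with the magazine at about (222,235). In the top view the long magazine is at (300,193), the fence runs from (250,172) to (325,169), the cup is at (230,180), and the short magazine is at (215,229). Next I'll measure these with masks.

```bash
python3 - <<'E'
from h import *
D=np.load("top0.npz");p,d=D["p"],D["d"]
c=cv2.resize(p[130:245,165:345],None,fx=4.4,fy=4.4,interpolation=cv2.INTER_CUBIC)
cv2.imwrite("pics/crop0.png",c[...,::-1])
g=p.min(2); m=(g>150).astype(np.uint8)
n,l,st,ce=cv2.connectedComponentsWithStats(m)
for i in range(1,n):
    x,y,w,h,a=st[i]
    if a>40 and 165<x<345 and 130<y<245:
        r=cv2.minAreaRect(np.argwhere(l==i)[:,::-1].astype(np.float32)); print(a,ce[i],r)
        for z in (0.003,.022,.028): print("  ",z,[ray("top",*q,z)[:2].round(4).tolist() for q in cv2.boxPoints(r)])
P=cloud("top",d)
for u,v in((300,193),(285,171),(232,180),(200,205),(212,176),(215,229),(270,200)): print(u,v,P[v,u].round(4),p[v,u])
E
```

```text
88 [231.05681818 145.48863636] ((231.058837890625, 145.73532104492188), (8.246211051940918, 11.399173736572266), 75.96376037597656)
   0.003 [[0.6279, 0.0473], [0.637, 0.0132], [0.6117, 0.0066], [0.6026, 0.0406]]
   0.022 [[0.6229, 0.0457], [0.6319, 0.0122], [0.607, 0.0056], [0.598, 0.0391]]
   0.028 [[0.6213, 0.0452], [0.6303, 0.0118], [0.6055, 0.0053], [0.5965, 0.0386]]
84 [202.13095238 150.41666667] ((202.00001525878906, 150.5), (5.295135498046875, 15.885407447814941), 78.69007110595703)
   0.003 [[0.6067, 0.1421], [0.6171, 0.0942], [0.6007, 0.0906], [0.5904, 0.1384]]
   0.022 [[0.602, 0.1392], [0.6123, 0.092], [0.5961, 0.0884], [0.5859, 0.1356]]
   0.028 [[0.6005, 0.1383], [0.6107, 0.0913], [0.5947, 0.0878], [0.5845, 0.1347]]
2911 [212.59979389 192.43799382] ((212.06314086914062, 189.04164123535156), (48.36579513549805, 72.89654541015625), 86.53176879882812)
   0.003 [[0.5506, 0.2003], [0.5669, -0.0231], [0.4178, -0.0342], [0.4017, 0.1861]]
   0.022 [[0.5466, 0.1966], [0.5628, -0.0237], [0.4157, -0.0346], [0.3998, 0.1826]]
   0.028 [[0.5454, 0.1954], [0.5614, -0.0238], [0.415, -0
[... 801 characters left out ...]
]]
283 [214.58303887 228.73498233] ((214.63600158691406, 228.7480010986328), (10.107028007507324, 29.963314056396484), 79.69515228271484)
   0.003 [[0.3689, 0.1189], [0.3862, 0.0302], [0.3562, 0.0241], [0.339, 0.1126]]
   0.022 [[0.3675, 0.1163], [0.3845, 0.0288], [0.355, 0.0229], [0.338, 0.1101]]
   0.028 [[0.3671, 0.1155], [0.384, 0.0284], [0.3546, 0.0225], [0.3377, 0.1093]]
300 193 [ 0.471  -0.1839  0.027 ] [162 161 168]
285 171 [ 0.5384 -0.139   0.0223] [253 252 254]
232 180 [0.5067 0.0199 0.0348] [207 205 215]
200 205 [0.4342 0.1176 0.0034] [254 254 254]
212 176 [0.5037 0.0716 0.112 ] [165 163 176]
215 229 [0.3604 0.0683 0.0239] [140 139 146]
270 200 [ 0.4515 -0.0947  0.0069] [70 73 72]
```

View pics/crop0.png

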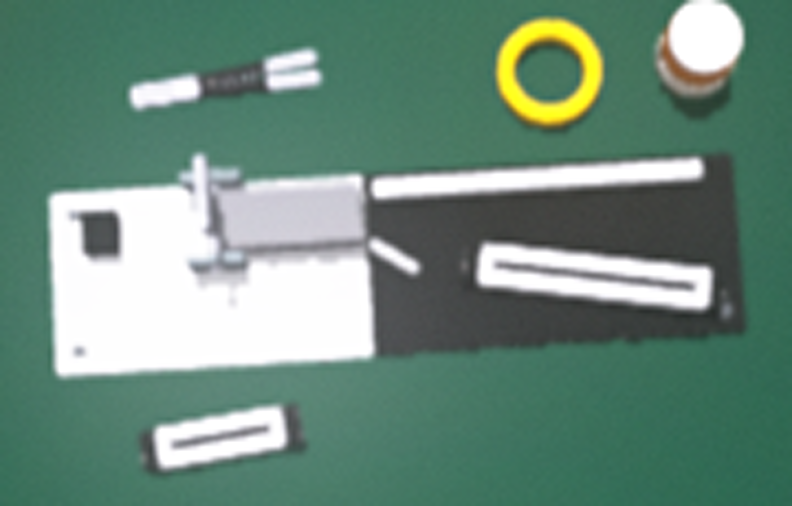

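jog_arm(targets=[{"hand": 85,"linear": [-357,-220,10],"yaw": 1.263},{"hand": 85,"linear": [-357,-220,10],"yaw": 1.263},{"hand": 85,"linear": [-357,-220,10],"yaw": 1.263},{"hand": 85,"linear": [-357,-220,10],"yaw": 1.263},{"hand": 85,"linear": [-357,-220,10],"yaw": 1.263},{"hand": 85,"linear": [-357,-220,10],"yaw": 1.263},{"hand": 85,"linear": [-357,-220,10],"yaw": 1.263},{"hand": 85,"linear": [-518,-662,50],"yaw": 1.263},{"hand": 85,"linear": [-518,-662,50],"yaw": 1.263},{"hand": 85,"linear": [-518,-662,50],"yaw": 1.263},{"hand": 85,"linear": [-518,-662,50],"yaw": 1.263},{"hand": 85,"linear": [-518,-662,50],"yaw": 1.263}])

```text
time: 1.3
eef_pos: [0.4642, 0.0558, 0.2201]
orientation: [0.744, 0.668, 0.0, -0.0]
contact_force: [1.4, 0.1, 0.5]
width: 0.0849
grip_force: 0.0
```

jog_arm(targets=[{"hand": 85,"linear": [-252,32,22],"yaw": 0},{"hand": 85,"linear": [-252,32,22],"yaw": 0},{"hand": 85,"linear": [-252,32,22],"yaw": 0},{"hand": 85,"linear": [-252,32,22],"yaw": 0},{"hand": 85,"linear": [-252,32,22],"yaw": 0},{"hand": 85,"linear": [-252,32,22],"yaw": 0},{"hand": 85,"linear": [-252,32,22],"yaw": 0}])

```text
time: 2.0
eef_pos: [0.4689, -0.198, 0.1979]
orientation: [0.745, 0.667, -0.0, -0.0]
contact_force: [-1.1, 0.2, 0.3]
width: 0.085
grip_force: 0.0
```

```bash
python3 - <<'E'
from h import *
s=bot.get_state(); print(s["time"],s["eef_pos"],s["orientation"])
p,d=capture("wrist"); cv2.imwrite("pics/w1.png",p[...,::-1]); np.savez("w1.npz",p=p,d=d); print(K("wrist"))
E
```

```text
2.0 [ 0.4689017  -0.19797555  0.19791299] [ 7.45187920e-01  6.66854357e-01 -4.65878525e-04 -1.16327149e-04]
(np.float64(275.8801238833654), 257.1164567365591, 190.57248651857935, array([[ 9.94112987e-01, -1.08346829e-01, -5.77283192e-04,
        -4.88205113e-01],
       [-1.04086254e-01, -9.56473574e-01,  2.72624932e-01,
        -1.59095033e-01],
       [-3.00902029e-02, -2.70959898e-01, -9.62120218e-01,
         2.90611851e-01],
       [ 0.00000000e+00,  0.00000000e+00,  0.00000000e+00,
         1.00000000e+00]]))
```

View pics/w1.png

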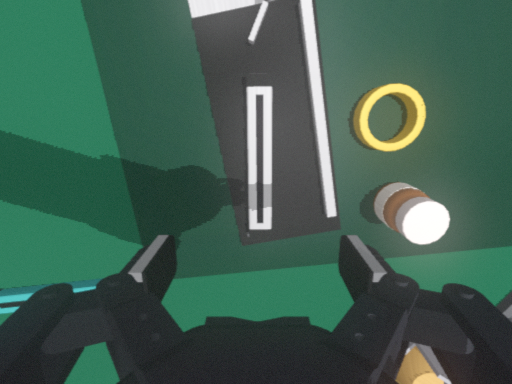

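The wrist view shows the magazine's white top from (259,87) to (260,230). The fence runs from (306,0) to (332,215), and the bed's end corners are at about (240,240) and (338,228). I'll measure both by mask.

```bash
python3 - <<'E'
from h import *
D=np.load("w1.npz");p,d=D["p"],D["d"]
P=cloud("wrist",d)
m=(p.min(2)>105).astype(np.uint8)
n,l,st,ce=cv2.connectedComponentsWithStats(m)
for i in range(1,n):
    x,y,w,h,a=st[i]
    if a>60 and 180<x<345 and y<220:
        r=cv2.minAreaRect(np.argwhere(l==i)[:,::-1].astype(np.float32)); print(a,st[i],np.median(P[l==i][:,2]).round(4))
        for z in (.022,.028): print("  ",z,[ray("wrist",*q,z)[:2].round(4).tolist() for q in cv2.boxPoints(r)])
# left/right edges
for v in range(20,230,20):
    row=p[v].min(1).astype(float); g=np.diff(row)
    print(v,[ (u,int(g[u])) for u in range(230,345) if abs(g[u])>40])
E
```

```text
1229 [ 187    0   88   44 1229] 0.0031
   0.022 [[0.4224, -0.0172], [0.5043, -0.0262], [0.501, -0.0628], [0.4159, -0.0535]]
   0.028 [[0.4235, -0.0194], [0.5038, -0.0282], [0.5005, -0.0641], [0.4171, -0.055]]
2796 [ 299    0   38  218 2796] 0.0209
   0.022 [[0.5268, -0.0288], [0.54, -0.0288], [0.5594, -0.2517], [0.5433, -0.2521]]
   0.028 [[0.5259, -0.0307], [0.5388, -0.0307], [0.5578, -0.2492], [0.542, -0.2496]]
2920 [ 246   86   27  144 2920] 0.027
   0.022 [[0.4689, -0.0992], [0.4953, -0.1021], [0.4805, -0.2597], [0.45, -0.2564]]
   0.028 [[0.469, -0.0998], [0.4949, -0.1026], [0.4804, -0.2571], [0.4505, -0.2538]]
20 [(254, 78), (255, 45), (261, -63), (302, 56), (313, -83), (314, -47)]
40 [(253, -62), (304, 56), (305, 44), (315, -58), (316, -71)]
60 [(307, 54), (317, -41), (318, -78)]
80 [(309, 55), (310, 41), (320, -77), (321, -46)]
100 [(245, 43), (246, 65), (247, 42), (255, -92), (262, 81), (263, 43), (271, -64), (272, -51), (312, 57), (322, -58), (323, -66)]
120 [(246, 72), (247, 51), (255, -78), (256, -43), (262, 82), (263, 41), (271, -75), (314, 53), (315, 43), (325, -79)]
140 [(246, 68), (247, 53), (255, -59), (256, -63), (262, 79), (263, 45), (271, -87), (316, 41), (317, 49), (327, -88)]
160 [(247, 64), (255, -59), (256, -63), (262, 82), (263, 44), (271, -84), (319, 51), (320, 42), (329, -61), (330, -59)]
180 [(247, 76), (248, 51), (255, -43), (256, -81), (262, 85), (263, 42), (271, -84), (322, 49), (331, -41), (332, -79)]
200 [(247, 48), (256, -67), (262, 53), (263, 41), (271, -48), (324, 59), (334, -92)]
220 [(248, 69), (249, 45), (256, -82), (257, -52), (262, 92), (263, 42), (270, -52), (271, -70)]
```

```bash
python3 - <<'E'
from h import *
def fit(pts,z):
    Q=np.array([ray("wrist",u,v,z)[:2] for u,v in pts]); k,c=np.polyfit(Q[:,1],Q[:,0],1); return round(np.arctan(-k),4),round(k*-.18+c,4)
V=np.arange(20,201,20)
L=list(zip([302.5,305,307.5,310,312.5,315,317.2,320,322.3,324.5],V)); R=list(zip([314,316,318.2,321,323,325.3,327.5,330,332.2,334.5],V))
print("L",fit(L,.008),fit(L,.022),"R",fit(R,.022))
V=np.arange(100,221,20)
print("mag",fit(list(zip([246.7,247,247.2,247.5,248,248,249],V)),.028),fit(list(zip([272,271.7,271.5,271.5,271.5,271.5,271.2],V)),.028))
D=np.load("top0.npz");p=D["p"]
# top cam: fence edges
a=[];b=[]
for u in range(255,320,4):
    col=p[155:185,u].min(1).astype(float);g=np.diff(col); a.append((u,155.5+g.argmax())); b.append((u,155.5+g.argmin()))
def fit2(pts,z):
    Q=np.array([ray("top",u,v,z)[:2] for u,v in pts]); k,c=np.polyfit(Q[:,1],Q[:,0],1); return round(np.arctan(-k),4),round(k*-.18+c,4)
print("top far",fit2(a,.022),"near",fit2(b,.022),fit2(b,.008))
# cup: depth-based
P=cloud("top",D["d"]); m=(P[...,2]>.032)&(P[...,2]<.041)&(P[...,0]>.47)&(P[...,0]<.55)&(P[...,1]>-.05)&(P[...,1]<.06)
r=cv2.minAreaRect(P[m][:,:2].astype(np.float32)); print(r, P[m].min(0),P[m].max(0))
E
```

```text
L (np.float64(0.0732), np.float64(0.5428)) (np.float64(0.0732), np.float64(0.54)) R (np.float64(0.0752), np.float64(0.551))
mag (np.float64(-0.1005), np.float64(0.4613)) (np.float64(-0.0992), np.float64(0.4872))
top far (np.float64(0.0761), np.float64(0.5516)) near (np.float64(0.0761), np.float64(0.5369)) (np.float64(0.0761), np.float64(0.5396))
((0.5099797248840332, 0.018381686881184578), (0.06160477176308632, 0.08106017112731934), 1.3022018671035767) [ 0.47827567 -0.02210115  0.03208515] [0.53985309 0.05960131 0.04096558]
```

jog_arm(targets=[{"hand": 85,"linear": [-27,4,0],"yaw": -0.011},{"hand": 60,"linear": [-27,4,50],"yaw": -0.011},{"hand": 60,"linear": [-27,4,100],"yaw": -0.011},{"hand": 60,"linear": [-27,4,140],"yaw": -0.011},{"hand": 60,"linear": [-27,4,161],"yaw": -0.011},{"hand": 60,"linear": [-27,4,161],"yaw": -0.011},{"hand": 10,"linear": [-27,4,161],"yaw": -0.011},{"hand": 10,"linear": [-27,4,161],"yaw": -0.011},{"hand": 10,"linear": [-27,4,161],"yaw": -0.011},{"hand": 10,"linear": [-27,4,161],"yaw": -0.011},{"hand": 10,"linear": [-27,4,161],"yaw": -0.011}])

```text
time: 3.15
eef_pos: [0.4719, -0.2234, 0.0391]
orientation: [0.74, 0.673, 0.001, 0.001]
contact_force: [-2.3, 1.5, 6.7]
width: 0.0236
grip_force: 58.9
```

```bash
python3 - <<'E'
from h import *
s=bot.get_state(); print({k:np.round(s[k],4) for k in("time","eef_pos","orientation","width","grip_force","contact_force")})
p,d=capture("wrist"); cv2.imwrite("pics/w2.png",p[...,::-1])
E
```

```text
{'time': np.float64(3.15), 'eef_pos': array([ 0.4719, -0.2234,  0.0391]), 'orientation': array([0.7399, 0.6727, 0.001 , 0.001 ]), 'width': np.float64(0.0236), 'grip_force': np.float64(58.8603), 'contact_force': array([-2.3159,  1.5011,  6.697 ])}
```

View pics/w2.png

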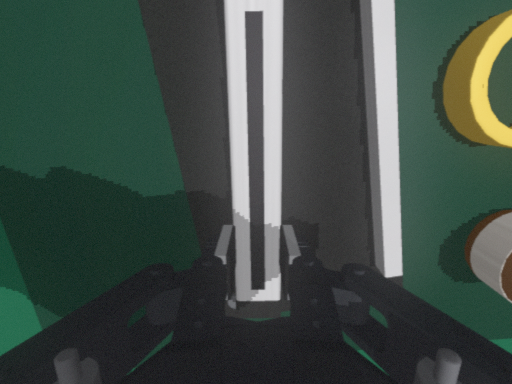

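jog_arm(targets=[{"hand": 10,"linear": [0,0,-5],"yaw": 0},{"hand": 10,"linear": [0,0,-5],"yaw": 0},{"hand": 10,"linear": [2,14,-5],"yaw": -0.05},{"hand": 10,"linear": [4,28,-5],"yaw": -0.1},{"hand": 10,"linear": [7,42,-5],"yaw": -0.14},{"hand": 10,"linear": [9,52,-5],"yaw": -0.172},{"hand": 10,"linear": [9,55,-5],"yaw": -0.172},{"hand": 10,"linear": [9,55,-5],"yaw": -0.172}])

```text
time: 4.0
eef_pos: [0.5263, -0.22, 0.0423]
orientation: [0.68, 0.733, -0.0, 0.0]
contact_force: [-0.9, -0.4, -1.7]
width: 0.0237
grip_force: 59.2
```

```bash
python3 - <<'E'
from h import *
s=bot.get_state(); print({k:np.round(s[k],4) for k in("time","eef_pos","orientation","width","grip_force","contact_force")})
p,d=capture("wrist"); cv2.imwrite("pics/w3.png",p[...,::-1]); np.savez("w3.npz",p=p,d=d)
E
```

```text
{'time': np.float64(4.0), 'eef_pos': array([ 0.5263, -0.22  ,  0.0423]), 'orientation': array([ 6.799e-01,  7.333e-01, -0.000e+00,  1.000e-04]), 'width': np.float64(0.0237), 'grip_force': np.float64(59.2187), 'contact_force': array([-0.8889, -0.4163, -1.7297])}
```

View pics/w3.png

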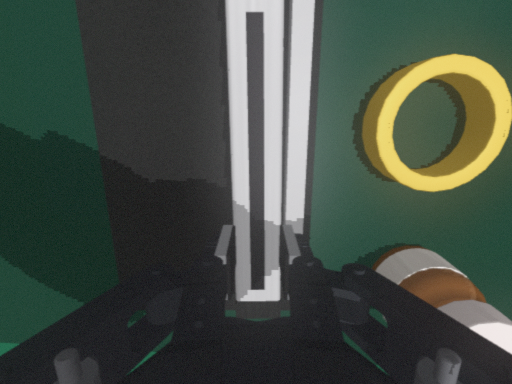

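The magazine (cols 228–284) now lies parallel to and just beside the fence (cols 287–312). I'll compute the remaining gap.

```bash
python3 - <<'E'
from h import *
D=np.load("w3.npz");p=D["p"];P=cloud("wrist",D["d"])
ex=np.array([.9972,.0744])
for v in (10,40,80,120,160,200):
    row=p[v].min(1).astype(int)
    print(v,row[222:234],row[276:320:1])
    print([ (u,(P[v,u,2]*1000).round(1),(P[v,u,:2]@ex*1000).round(1)) for u in (229,234,240,275,280,283,286,290,296,304)])
E
```

```text
10 [ 53  60  70 116 160 184 196 208 212 214 215 215] [217 218 217 215 212 206 194 165  99  74  73  70  76  94 105 120 172 209
 214 213 214 214 213 212 212 213 212 213 213 213 213 213 213 213 212 214
 211 194 136  81  72  72  72  68]
[(229, np.float64(28.7), np.float64(496.2)), (234, np.float64(29.0), np.float64(498.4)), (240, np.float64(30.1), np.float64(501.1)), (275, np.float64(29.6), np.float64(516.4)), (280, np.float64(28.5), np.float64(518.6)), (283, np.float64(28.0), np.float64(520.0)), (286, np.float64(6.5), np.float64(523.3)), (290, np.float64(11.3), np.float64(524.8)), (296, np.float64(22.2), np.float64(526.4)), (304, np.float64(20.4), np.float64(530.4))]
40 [ 57  60  61  68 109 157 181 195 205 212 213 215] [215 215 214 213 209 201 178 123  85  77  81  76  92 108 118 174 210 214
 214 214 214 213 214 213 213 213 214 213 213 213 214 214 214 213 214 212
 186 104  76  76  77  73  73  72]
[(229, np.float64(28.2), np.float64(495.8)), (234, np.float64(29.8), np.float64(498.2)), (240, np.float64(30.5), np.float64(500.9)), (275, np.float64(28.8), np.float64(516.6)), (280, np.float64(
[... 2235 characters left out ...]
(21.3), np.float64(533.5))]
200 [ 58  56  55  58  53  56  58  56  59  68 109 143] [211 211 207 199 183 140  88  90 102 129 178 207 210 209 210 209 208 209
 210 210 210 209 209 209 210 209 207 198 157  94  76  77  75  74  73  78
  80  77  73  78  78  75  76  72]
[(229, np.float64(6.7), np.float64(491.4)), (234, np.float64(29.7), np.float64(496.5)), (240, np.float64(29.8), np.float64(499.6)), (275, np.float64(30.1), np.float64(517.9)), (280, np.float64(29.5), np.float64(520.5)), (283, np.float64(6.8), np.float64(524.3)), (286, np.float64(19.4), np.float64(524.8)), (290, np.float64(20.8), np.float64(526.8)), (296, np.float64(20.9), np.float64(530.2)), (304, np.float64(21.8), np.float64(534.4))]
```

jog_arm(targets=[{"hand": 10,"linear": [0,3.3,0],"yaw": 0},{"hand": 10,"linear": [15,3.3,0],"yaw": 0},{"hand": 10,"linear": [30,3.3,0],"yaw": 0},{"hand": 10,"linear": [42,3.3,0],"yaw": 0},{"hand": 10,"linear": [54,3.3,0],"yaw": 0},{"hand": 10,"linear": [66,3.3,0],"yaw": 0},{"hand": 10,"linear": [78,3.3,0],"yaw": 0},{"hand": 10,"linear": [90,3.3,0],"yaw": 0},{"hand": 10,"linear": [90,3.3,0],"yaw": 0}])

```text
time: 4.95
eef_pos: [0.5221, -0.1271, 0.0419]
orientation: [0.679, 0.734, 0.0, -0.001]
contact_force: [-2.8, 1.6, -1.8]
width: 0.0238
grip_force: 59.2
```

```bash
python3 - <<'E'
from h import *
p,d=capture("wrist"); q,_=capture("scene"); np.savez("w4.npz",p=p,d=d)
q=cv2.resize(q[160:290,170:360],None,fx=2.1*1.4,fy=2.1*1.4,interpolation=cv2.INTER_CUBIC)
q=q[:384]; o=np.hstack([p[:,100:400],q[:384,:490]])
cv2.imwrite("pics/w4.png",o[...,::-1]); print(o.shape)
E
```

```text
Traceback (most recent call last):
ValueError: all the input array dimensions except for the concatenation axis must match exactly, but along dimension 0, the array at index 0 has size 384 and the array at index 1 has size 382
```

```bash
python3 - <<'E'
from h import *
p=np.load("w4.npz")["p"]; cv2.imwrite("pics/w4.png",p[...,::-1])
E
```

```text
(no output)
```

View pics/w4.png

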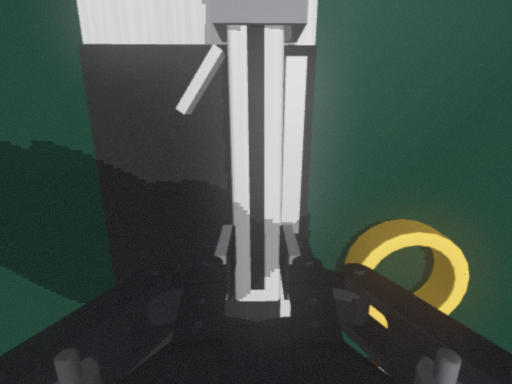

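The magazine's nose has entered the cup mouth (lip at row 30, cols 210–303), centred at cols 228–284. I'll advance further.

jog_arm(targets=[{"hand": 10,"linear": [12,0,0],"yaw": 0},{"hand": 10,"linear": [24,0,0],"yaw": 0},{"hand": 10,"linear": [34,0,0],"yaw": 0},{"hand": 10,"linear": [42,0,0],"yaw": 0},{"hand": 10,"linear": [48,0,0],"yaw": 0},{"hand": 10,"linear": [52,0,0],"yaw": 0},{"hand": 10,"linear": [52,0,0],"yaw": 0}])

```text
time: 5.75
eef_pos: [0.5185, -0.077, 0.0422]
orientation: [0.679, 0.734, 0.0, -0.001]
contact_force: [-4.2, 1.0, -1.0]
width: 0.0236
grip_force: 59.3
```

jog_arm(targets=[{"hand": 10,"linear": [3,0,0],"yaw": 0},{"hand": 10,"linear": [6,0,0],"yaw": 0},{"hand": 10,"linear": [9,0,0],"yaw": 0}])

```text
time: 6.05
eef_pos: [0.5181, -0.0694, 0.0422]
orientation: [0.68, 0.733, -0.0, 0.0]
contact_force: [-2.9, -2.2, -2.6]
width: 0.0238
grip_force: 59.2
```

jog_arm(targets=[{"hand": 10,"linear": [3,0,0],"yaw": 0},{"hand": 10,"linear": [6,0,0],"yaw": 0},{"hand": 10,"linear": [6,0,0],"yaw": 0}])

```text
time: 6.35
eef_pos: [0.5176, -0.0633, 0.0422]
orientation: [0.68, 0.733, -0.0, 0.0]
contact_force: [-3.1, -3.4, -2.5]
width: 0.0236
grip_force: 59.2
```

```bash
python3 - <<'E'
from h import *
s=bot.get_state(); print(s["eef_pos"],s["contact_force"])
p,d=capture("wrist"); P=cloud("wrist",d); np.savez("w5.npz",p=p,d=d); c=258
ey=np.array([-.0744,.9972]); O=np.array([.4976,-.0572])
for v in range(20,320,6): print(v,p[v,238],(P[v,238,2]*1e3).round(1),((P[v,238,:2]-O)@ey*1e3).round(1),((ray("wrist",238,v,.031)[:2]-O)@ey*1e3).round(1))
E
```

```text
[ 0.51761643 -0.06328403  0.04223672] [-3.12771785 -3.36897133 -2.46187247]
20 [157 155 160] 35.6 99.9 101.2
26 [157 156 160] 35.9 97.6 98.9
32 [159 157 161] 37.4 94.9 96.5
38 [158 156 161] 35.8 93.0 94.1
44 [157 155 160] 35.9 90.7 91.7
50 [159 158 163] 37.4 88.1 89.3
56 [159 158 162] 35.6 86.0 86.9
62 [158 158 162] 36.1 83.6 84.4
68 [157 156 161] 35.8 81.2 81.9
74 [157 155 161] 35.2 78.8 79.3
80 [156 155 159] 36.5 76.2 76.8
86 [159 158 162] 35.6 73.8 74.2
92 [158 156 162] 35.1 71.3 71.6
98 [156 154 160] 37.1 68.6 68.9
104 [159 157 163] 36.6 66.1 66.2
110 [156 155 160] 35.9 63.5 63.5
116 [159 156 162] 36.0 60.9 60.8
122 [156 154 159] 38.0 58.3 58.0
128 [156 154 160] 36.4 55.5 55.2
134 [155 153 158] 36.0 52.8 52.4
140 [156 154 158] 35.1 49.9 49.5
146 [154 153 157] 36.4 47.2 46.6
152 [154 153 157] 35.9 44.4 43.7
158 [153 151 156] 35.5 41.4 40.7
164 [154 152 156] 36.1 38.6 37.7
170 [152 152 156] 35.8 35.6 34.6
176 [213 212 215] 28.7 31.0 31.6
182 [213 212 215] 29.8 28.1 28.4
188 [213 213 215] 29.1 24.7 25.3
194 [213 213 214] 30.9 22.0 22.1
200 [208 207 209] 30.6 18.7 18.8
206 [155 155 157] 29.8 15.2 15.6
212 [154 153 156] 30.0 11.9 12.2
218 [153 153 155] 29.2 8.2 8.9
224 [154 154 156] 30.3 5.2 5.5
230 [152 152 154] 30.0 1.6 2.0
236 [152 150 152] 30.3 -1.8 -1.5
242 [152 152 152] 30.5 -5.3 -5.0
248 [150 149 152] 30.6 -8.8 -8.6
254 [152 151 153] 29.9 -12.8 -12.2
260 [147 146 148] 29.4 -16.9 -15.9
266 [149 148 151] 30.1 -20.2 -19.7
272 [150 150 151] 30.8 -23.5 -23.4
278 [151 149 151] 30.4 -27.7 -27.3
284 [147 146 149] 29.9 -31.9 -31.2
290 [146 145 147] 30.1 -35.8 -35.1
296 [145 144 147] 30.4 -39.6 -39.1
302 [68 69 69] 31.0 -43.2 -43.2
308 [59 59 61] 31.6 -46.8 -47.3
314 [58 60 61] 31.1 -51.4 -51.4
```

jog_arm(targets=[{"hand": 10,"linear": [3,0,0],"yaw": 0},{"hand": 10,"linear": [5,0,0],"yaw": 0},{"hand": 10,"linear": [5,0,0],"yaw": 0}])

```text
time: 6.7
eef_pos: [0.5176, -0.063, 0.0425]
orientation: [0.681, 0.732, -0.002, 0.003]
contact_force: [-3.4, -14.3, -3.8]
width: 0.024
grip_force: 59.0
```

jog_arm(targets=[{"hand": 10,"linear": [-2,0,2],"yaw": 0},{"hand": 10,"linear": [-2,0,2],"yaw": 0},{"hand": 42,"linear": [-2,0,2],"yaw": 0},{"hand": 42,"linear": [-2,0,2],"yaw": 0},{"hand": 42,"linear": [-2,0,2],"yaw": 0},{"hand": 42,"linear": [-2,0,-30],"yaw": 0},{"hand": 0,"linear": [-40,-7,-40],"yaw": 0},{"hand": 0,"linear": [-82,-7,-40],"yaw": 0},{"hand": 0,"linear": [-82,-7,-40],"yaw": 0},{"hand": 0,"linear": [-82,-7,-40],"yaw": 0}])

```text
time: 7.7
eef_pos: [0.5171, -0.1409, 0.0826]
orientation: [0.68, 0.733, 0.001, 0.0]
contact_force: [0.8, 1.6, -1.1]
width: 0.0002
grip_force: 0.0
```

```bash
python3 - <<'E'
from h import *
s=bot.get_state(); print(s["eef_pos"],s["width"])
p,d=capture("wrist"); P=cloud("wrist",d); cv2.imwrite("pics/w6.png",p[...,::-1])
E
```

```text
[ 0.51714225 -0.1408757   0.08255802] 0.00016626856990290112
```

View pics/w6.png

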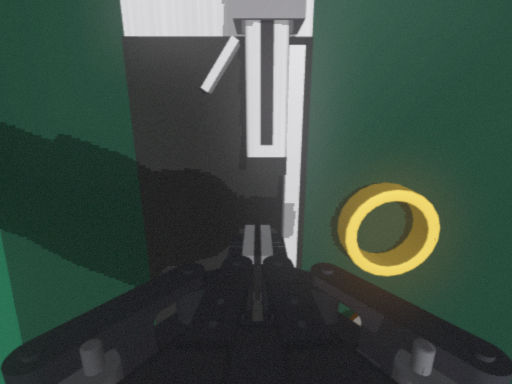

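The magazine's white end is at row 157 with the plug to about row 176, and the closed fingers are behind it. I'll push it to confirm it's home.

jog_arm(targets=[{"hand": 0,"linear": [0,0,48],"yaw": 0},{"hand": 0,"linear": [0,0,48],"yaw": 0},{"hand": 0,"linear": [10,0,48],"yaw": 0},{"hand": 0,"linear": [15,0,48],"yaw": 0},{"hand": 0,"linear": [18,0,48],"yaw": 0},{"hand": 0,"linear": [18,0,48],"yaw": 0}])

```text
time: 8.35
eef_pos: [0.5163, -0.1228, 0.0358]
orientation: [0.68, 0.734, 0.0, 0.002]
contact_force: [-0.5, -2.4, -0.9]
width: -0.0002
grip_force: 1.4
```

jog_arm(targets=[{"hand": 0,"linear": [3,0,0],"yaw": 0},{"hand": 0,"linear": [6,0,0],"yaw": 0},{"hand": 0,"linear": [6,0,0],"yaw": 0}])

```text
time: 8.65
eef_pos: [0.5161, -0.1225, 0.0359]
orientation: [0.681, 0.732, -0.001, 0.005]
contact_force: [0.9, -15.8, -0.9]
width: -0.0007
grip_force: 7.6
```

jog_arm(targets=[{"hand": 0,"linear": [-15,0,0],"yaw": 0},{"hand": 0,"linear": [-15,0,-50],"yaw": 0},{"hand": 0,"linear": [-15,3,-100],"yaw": 0},{"hand": 0,"linear": [10,6.5,-124],"yaw": 0},{"hand": 0,"linear": [58,6.5,-124],"yaw": 0},{"hand": 0,"linear": [106,6.5,-124],"yaw": 0},{"hand": 0,"linear": [145,6.5,-124],"yaw": 0},{"hand": 0,"linear": [160,6.5,-124],"yaw": 0},{"hand": 0,"linear": [160,6.5,-124],"yaw": 0}])

```text
time: 9.55
eef_pos: [0.5088, 0.0474, 0.1587]
orientation: [0.678, 0.735, 0.001, -0.001]
contact_force: [0.6, -0.4, 0.4]
width: 0.0
grip_force: 0.0
```

```bash
python3 - <<'E'
from h import *
s=bot.get_state(); print(s["eef_pos"],s["orientation"])
R=np.array([[.9972,.0744],[-.0744,.9972]]); O=np.array([.4976,-.0572]); print("tcp_f",R@(s["eef_pos"][:2]-O))
p,d=capture("wrist"); cv2.imwrite("pics/w7.png",p[...,::-1])
P=cloud("wrist",d); F=(P[...,:2]-O)@R.T; z=P[...,2]
m=(z>.100)&(z<.14)&(F[...,1]>.11)&(F[...,1]<.16)&(abs(F[...,0]-.02)<.06)
print(m.sum(), np.percentile(F[m],[3,50,97],axis=0), np.percentile(z[m],[3,50,97]))
E
```

```text
[0.50876359 0.04735577 0.15870471] [ 0.67755004  0.73547571  0.00085627 -0.00083251]
tcp_f [0.01891128 0.10343244]
1619 [[-0.00061647  0.12768801]
 [ 0.0206889   0.13310451]
 [ 0.04238029  0.13360697]] [0.10280571 0.13017161 0.13204987]
```

View pics/w7.png

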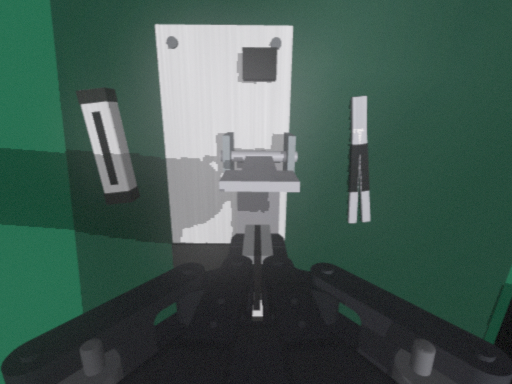

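The paddle face is at rows 170–190, cols 220–298, at feeder y ≈ 128 mm and centred with the tool. Now I'll push it along the arc.

jog_arm(targets=[{"hand": 0,"linear": [0,1,28],"yaw": 0},{"hand": 0,"linear": [10,1,28],"yaw": 0},{"hand": 0,"linear": [16,1,28],"yaw": 0},{"hand": 0,"linear": [21,1,28],"yaw": 0},{"hand": 0,"linear": [26,1,28],"yaw": 0},{"hand": 0,"linear": [32,1,29],"yaw": 0},{"hand": 0,"linear": [38.5,1,30],"yaw": 0},{"hand": 0,"linear": [44.5,1,32],"yaw": 0},{"hand": 0,"linear": [50.5,1,34],"yaw": 0},{"hand": 0,"linear": [56,1,36.5],"yaw": 0},{"hand": 0,"linear": [62,1,39.5],"yaw": 0}])

```text
time: 10.7
eef_pos: [0.5067, 0.1044, 0.1205]
orientation: [0.68, 0.733, 0.001, 0.001]
contact_force: [-0.0, -4.5, 6.8]
width: 0.0001
grip_force: 3.7
```

jog_arm(targets=[{"hand": 0,"linear": [5,0,3.5],"yaw": 0},{"hand": 0,"linear": [10,0,7.5],"yaw": 0},{"hand": 0,"linear": [15,0,11.5],"yaw": 0},{"hand": 0,"linear": [19.5,0,16],"yaw": 0},{"hand": 0,"linear": [23.5,0,21],"yaw": 0},{"hand": 0,"linear": [27,0,26],"yaw": 0},{"hand": 0,"linear": [30.5,0,31.5],"yaw": 0},{"hand": 0,"linear": [33,0,37],"yaw": 0},{"hand": 0,"linear": [35.5,0,43],"yaw": 0},{"hand": 0,"linear": [37.5,0,49],"yaw": 0},{"hand": 0,"linear": [39,0,55],"yaw": 0},{"hand": 0,"linear": [40,0,61],"yaw": 0}])

```text
time: 11.9
eef_pos: [0.504, 0.1477, 0.0593]
orientation: [0.679, 0.734, 0.002, 0.0]
contact_force: [0.2, 3.4, 5.9]
width: 0.0
grip_force: 2.6
```

jog_arm(targets=[{"hand": 0,"linear": [0,0,3],"yaw": 0},{"hand": 0,"linear": [0,0,6],"yaw": 0},{"hand": 0,"linear": [0,0,6],"yaw": 0}])

```text
time: 12.2
eef_pos: [0.5041, 0.1478, 0.0566]
orientation: [0.68, 0.734, 0.003, -0.001]
contact_force: [-12.2, 1.6, 49.7]
width: 0.0001
grip_force: 24.7
```

jog_arm(targets=[{"hand": 0,"linear": [0,0,-4],"yaw": 0},{"hand": 0,"linear": [2,0,-10],"yaw": 0},{"hand": 0,"linear": [10,0,-40],"yaw": 0},{"hand": 0,"linear": [50,0,-80],"yaw": 0},{"hand": 0,"linear": [90,0,-110],"yaw": 0},{"hand": 0,"linear": [130,0,-130],"yaw": 0},{"hand": 0,"linear": [130,0,-130],"yaw": 0},{"hand": 0,"linear": [130,0,-130],"yaw": 0}])

```text
time: 13.0
eef_pos: [0.4922, 0.2764, 0.1824]
orientation: [0.679, 0.734, 0.001, 0.0]
contact_force: [0.2, -0.9, 0.2]
width: 0.0003
grip_force: 0.0
```

```bash
python3 - <<'E'
from h import *
s=bot.get_state(); print(s["eef_pos"],s["contact_force"])
p,d=capture("scene"); q=cv2.resize(p[120:300,150:380],None,fx=3.3,fy=3.3); cv2.imwrite("pics/s8.png",q[...,::-1])
P=cloud("scene",d); R=np.array([[.9972,.0744],[-.0744,.9972]]); F=(P[...,:2]-np.array([.4976,-.0572]))@R.T; z=P[...,2]
m=(z>.14)&(z<.26)&(F[...,1]>.06)&(F[...,1]<.15)&(abs(F[...,0]-.02)<.04)
Q=np.c_[F[m],z[m]]; print(m.sum(),Q[:,2].max(),np.percentile(Q[:,2],99.0))
for a in (.15,.17,.19,.21): k=abs(Q[:,2]-a)<.006; print(a,Q[k].min(0) if k.any() else 0,Q[k].max(0) if k.any() else 0)
m=(abs(F[...,0]-.02)<.02)&(abs(F[...,1]-.215)<.012); print("paddle z",np.percentile(z[m],[5,50,95]))
E
```

```text
[0.49218418 0.27635994 0.18235677] [ 0.17613983 -0.88082807  0.20944847]
308 0.22313502551604103 0.22109059993429936
0.15 [0.01108993 0.10086773 0.14518705] [0.03358592 0.12137036 0.15544743]
0.17 [0.00824342 0.09807716 0.16420262] [0.03406409 0.11877302 0.17566406]
0.19 [0.00503773 0.09741892 0.18465127] [0.03312187 0.11921654 0.19595584]
0.21 [0.00647095 0.0964831  0.20414203] [0.0360267  0.11837903 0.21587116]
paddle z [0.0018245  0.03877675 0.04382743]
```

View pics/s8.png

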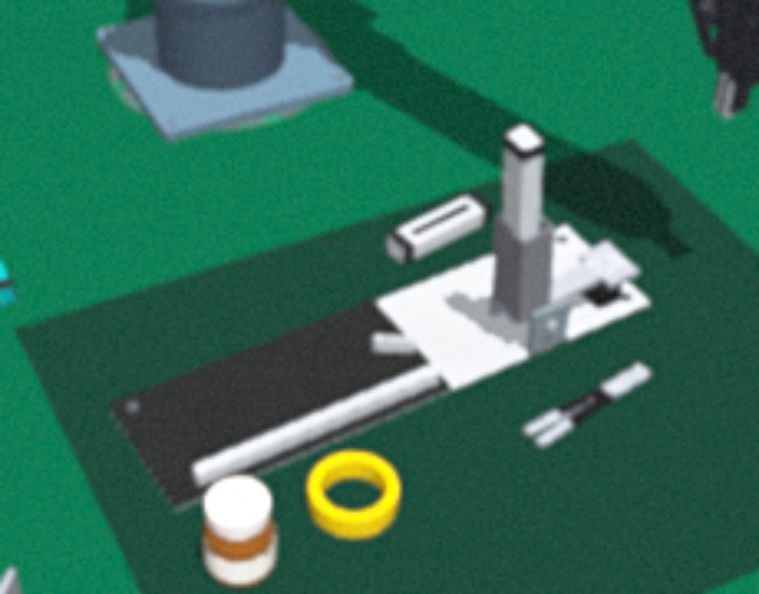

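The magazine stands upright in the cup, top near crop pixel (523,140) at z ≈ 0.22 m. The paddle lies level at about z 0.04 m, and the bystanders haven't moved. Handing in.

```bash
python3 -c "
from plant import close_job
print(close_job())"
```

```text
the job is handed in; nothing more can be done
None
```

The long magazine was slid fully home into the lying cup, then the cup was tipped up to its stop; the final picture shows it standing upright with the loose items where they were, and the job is handed in (no verdict came back).

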